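# Arm the lancing pen on the press pad

## Robot

A 7-joint arm with a two-finger parallel gripper is mounted at the origin on the work surface. World frame = base frame: x ahead of the robot, y to its left, z up, the work surface at z = 0. Lengths are in m, angles in rad, forces in N, time in s.
With the tool pointing down it reaches from about 0.4 to 0.85 m from the base axis. Payload 4.5 kg.
Tool frame: the origin (TCP) lies at the centre of the arm's flange, where the gripper is bolted on; the fingertips stand 166 mm ahead of it and the grasp point (between the pads) lies 147 mm ahead of it (r.grip_depth is the distance from the TCP to the grasp point, in m); z points along the fingers, y is the line along which they close (so a half turn about z gives the same grasp; the last joint's range is limited). The gripper opens to 88 mm and grips with 3 to 60 N. Pads are 18 mm wide; open, the fingers measure 123 mm over their backs; the gripper's body (75 mm by 187 mm) begins 45 mm behind the grasp point.
Start: joints at [1.365, 0.689, -0.195, 1.565, 0.157, 0.902, -0.215], TCP at [0.148, -0.607, 0.405] pointing down, gripper open.
Joint ranges: [-3.01, 3.01], [-0.46, 2.08], [-1.47, 1.51], [0.13, 2.56], [-1, 4.14], [0.04, 2.09], [-2.66, 2.66]. Speed limits (rad/s): [2.57, 2.57, 3.14, 3.14, 3.14, 3.14, 3.14].

## Interface

Orientations are given as a unit quaternion [x, y, z, w].
In Python, from plant import status, cams, r, finder gives the robot as it stands.
- The arm moves only by the tool play_rows, never from a script. Its argument "rows" is a list of rows, each a list of 7 numbers: the opening in per cent of the stroke, from 0 (shut) to 100 (fully open), then the shift along the tool's x, y, z in m, then the turn, a rotation vector about the tool's x, y, z in degrees. A call has 1 to 8 rows; each row shifts and turns the commanded pose from where the row before left it, along the tool's axes as they then stand; what a row does not reach is not made up. A row lasts 1/8 s, in which the tool goes at most 62.5 mm and 10.7 degrees, less where a joint would pass 70% of its speed; a pose out of reach is approached as far as the arm can. A call with a gripper value outside its range is refused whole. The fingers move at their own pace and stop on an object; "grip_force" is the grip in N (left out, the last holds). Time passes only in rows, so rows that do not move let the fingers close. It gives the time, the measured TCP pose, the force, the opening and the grip force at its end, in the units of the state.
- status.get_state(): the state, without advancing time (a new reading comes with each control period).
- cams.snapshot(name): name is "scene" or "top"; returns the picture (400x640x3 uint8, red, green, blue); there is no depth.
- cams.camera_params(name): a dict with "vfov" (degrees; the focal length in pixels is half the picture's height over the tangent of half this angle, whatever the lens; pixels are square), "cx", "cy" (the principal point, pixels), "R" (3x3) and "t" (3): a world point X has camera coordinates R X + t. Camera axes: x right, y down, z forward; pixel columns grow to the right and rows downward; lengths in m; the calibration is good to about 2 mm. A picture is of the moment at which its call begins. camera_params takes no time and is no camera call.
- r.finish_job(): hands the job in; it is judged then, once.
Trained networks look in the newest picture that a camera, given by its name, has taken for a name from the list of things; names that differ only in an ending like _2 or _b are one class to them, and where a whole thing is asked for, a point or a joint stands for the part that bears it (a point fixed in the world has none). Each returns a list of dicts, best first, with "score" (0 to 1); they miss things now and then, are a little off and sometimes report something else, mostly with a low value. They report only what shows in the picture. A call takes as long as a camera call. They do not tell look-alikes from the thing itself.
- finder.spot_in(camera, label): "at" ([x, y, z] in m, in the coordinates of the camera as it stood for that picture, good to about 4 mm: the middle of the surface that is visible of it).
- finder.regions_of(camera, label): "mask" (400x640 bool, what is visible of it).
The state is a dict: "clock": time; "q": joint angles; "qd": joint speeds; "joint_torque": joint torques, N m; "tool_pos": TCP position; "eef_rot": TCP orientation; "contact_force": force on the tool from outside, world axes, zero at the start; "moment": the same for the moment, N m; "opening": opening from 0.0 (shut) to 1.0 (fully open); "finger_force": force on a finger pad.
Only numpy, scipy, OpenCV 4.12 (cv2) and the standard library are available. Lean on these libraries where they do the work, as an engineer would, in place of code of your own. Each camera call takes 0.05 s, during which the arm holds its last target. There are 200 camera calls.

## Task

Lift the lancing pen out of the white rack and press its plunger end straight down on the round black rubber pad until the plunger clicks fully home. Then stand the armed pen, plunger end down, in the small steel beaker, leave it there and leave the beaker standing.

Things in the scene. Friction and masses are not known exactly. Their poses are not given: they have to be found in the camera images.
- pen_grip (a point): Lancing pen, 60 g, 122 mm, upright in the rack: grey collar (30 mm wide, 6 thick) on the rack top, white barrel 20 mm across x 49, grey tapered nose x 15; below the collar 38 mm barrel 20 across, then the plunger 12 across, out 14. Point: on axis in the white barrel, 40 mm above collar underside, 30 below nose tip, 92 above plunger tip. z to nose; at start x across the row of wells, y along it.
- rack: White tube rack, fixed, 60 x 180 mm, 85 mm tall; origin under its centre, y along the row of three wells, 55 mm apart. One well (any) holds the pen, the tallest and slimmest (70 mm showing, tapered top). The others are a glass tube with flat white cap (50 mm showing, 28 wide) and a black-capped marker (40 mm showing, 28 wide). Fingers closing across the row clear them; lift straight up.
- pen_plunger (a joint): How far the plunger at the pen's lower end has been pushed in: 0 out (start), 0.010 m fully home (4 mm then still sticks out). It gives way at about 5 N and stays where it has been pushed; there is no spring.
- pad_top (a point): Centre of the top face of the press pad, a round black rubber disc 80 mm in diameter and 20 mm thick, fixed to the bench; z up.
- beaker_in (a point): Centre of the inner floor of the small open steel beaker, loose, 350 g: 66 mm outside diameter, 60 mm inside, 70 mm tall, floor 4 mm thick (this point is 4 mm above the bench, the rim 66 mm above this point); z up. The pen will lean on its rim.
Things that resemble listed ones, but are neither listed nor needed, are in the scene too. Leave any orange look-alike of the part that bears pen_grip alone. Several things look just like the part that bears pad_top: the one meant starts farthest to the robot's left.

How it is judged:
On the way:
1. The pen stands upright (within 15 degrees) on the rubber pad, pressed down until its plunger is home (value of joint pen_plunger above 0.008 m and horizontal distance between pen_grip and pad_top below 0.045 m and z of pen_grip in the frame of pad_top between 0.07 and 0.088 m and angle between pen_grip's own z axis and vertical below 0.26 rad), for 0.1 s.
At the end, for the whole second after the job is handed in: The plunger is home (pushed in at least 8 of its 10 mm) and the pen stands released in the beaker, plunger end down, leaning no more than 45 degrees, with the beaker upright (within 7 degrees) on the bench (value of joint pen_plunger above 0.008 m and horizontal distance between pen_grip and beaker_in below 0.05 m and z of pen_grip in the frame of beaker_in between 0.04 and 0.1 m and angle between pen_grip's own z axis and vertical below 0.8 rad and angle between beaker_in's own z axis and vertical below 0.12 rad); the robot touches nothing.
It also fails if it takes over 48 s, if anything falls off the work surface, if the arm or the gripper's body presses on something with over 40 N, if the wrist force passes 120 N, or if a joint passes its speed limit or range.

## Working session

There is one attempt and no reset: what is moved stays moved. The work goes in short steps, Python scripts to look and compute and a tool call to move; the robot and the scene stay as the last step left them, time stands still between calls to the robot, and variables do not carry over. Pictures are saved under pics/ and viewed, at most 10 in all, crops included, and the job is handed in when it is done.

Besides the shell and the picture viewer there is one more tool, called after "Call:" by a JSON object that holds its "name" and its "arguments". play_rows: Moves the arm, as the interface text tells. Its arguments: {"type":"object","properties":{"rows":{"type":"array","items":{"type":"array","items":{"type":"number"}}},"grip_force":{"type":"number"}},"required":["rows"]}

```bash
mkdir -p pics; ls; cat > h.py <<'E'
import numpy as np,cv2
from plant import status,cams,r,finder
def P(c):
    p=cams.camera_params(c);f=200/np.tan(np.radians(p['vfov'])/2)
    return f,p['cx'],p['cy'],np.array(p['R']),np.array(p['t'])
def world(c,a):
    f,cx,cy,R,t=P(c);return R.T@(np.array(a)-t)
def pix(c,X):
    f,cx,cy,R,t=P(c);v=R@np.array(X)+t;return np.array([cx+f*v[0]/v[2],cy+f*v[1]/v[2]])
def ray(c,u,v,z):
    f,cx,cy,R,t=P(c);d=R.T@np.array([(u-cx)/f,(v-cy)/f,1]);o=-R.T@t
    return o+d*(z-o[2])/d[2]
E
python3 - <<'E'
from h import *
ims=[]
for c in ['scene','top']:
    im=cams.snapshot(c);cv2.imwrite(f'pics/{c}0.png',im[...,::-1])
    p=P(c);print(c,p[0],p[1:3],-p[3].T@p[4])
    for l in ['pen_grip','rack','pad_top','beaker_in']:
        for fn in [finder.spot_in]:
            try:
                for d in fn(c,l)[:5]: w=world(c,d['at']);print(c,l,round(d['score'],2),w.round(3),pix(c,w).round(0))
            except Exception as e: print(c,l,e)
s=status.get_state();print(s)
E
```

```text
pics
scene 449.55701467569503 (323.18893605345403, 203.3679894081079) [ 1.10396222 -0.54634094  0.64778557]
scene pen_grip 0.81 [0.576 0.103 0.11 ] [407. 190.]
scene pen_grip 0.57 [0.494 0.107 0.066] [381. 190.]
scene rack 0.82 [0.602 0.143 0.056] [425. 209.]
scene pad_top 0.98 [ 0.543 -0.414  0.019] [185. 327.]
scene pad_top 0.72 [ 0.522 -0.301  0.023] [235. 289.]
scene beaker_in 0.56 [ 0.546 -0.087  0.05 ] [330. 240.]
top 494.9543375627855 (315.2835086747097, 198.1762547177945) [ 0.3421002  -0.07685666  1.25157632]
top pen_grip 0.57 [0.563 0.108 0.122] [227. 177.]
top rack 0.72 [0.576 0.153 0.088] [210. 174.]
top pad_top 0.82 [ 0.513 -0.291  0.02 ] [391. 208.]
top pad_top 0.61 [ 0.534 -0.406  0.02 ] [436. 201.]
top pad_top 0.55 [ 0.427 -0.389  0.02 ] [430. 243.]
top pad_top 0.35 [0.577 0.151 0.089] [211. 173.]
top beaker_in 0.77 [ 0.54  -0.073  0.004] [305. 196.]
{'clock': 0.5, 'q': array([ 1.3648261 ,  0.68913325, -0.19463762,  1.56534257,  0.1572853 ,
        0.90249586, -0.21509647]), 'qd': array([ 0.00094293,  0.00010648,  0.00087742, -0.00060374, -0.00013495,
       -0.0003738 , -0.00031576]), 'joint_torque': array([ 3.76957514e-04, -5.27098882e+01, -1.26561195e+00, -1.53605497e+01,
       -5.18720155e-02,  3.47141568e-04,  2.42284102e-05]), 'tool_pos': array([ 0.14846428, -0.60710637,  0.40471152]), 'eef_rot': array([ 9.92819329e-01,  1.19623492e-01,  2.19377079e-05, -1.21023382e-06]), 'contact_force': array([ 0.59941096, -0.18003171,  0.29402201]), 'moment': array([-0.01271541,  0.00474353, -0.01415515]), 'finger_force': 0.0, 'opening': 0.9951624622745603}
```

View pics/scene0.png

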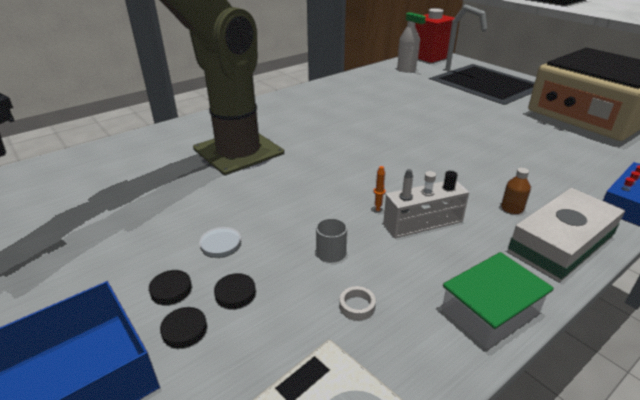

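View pics/top0.png

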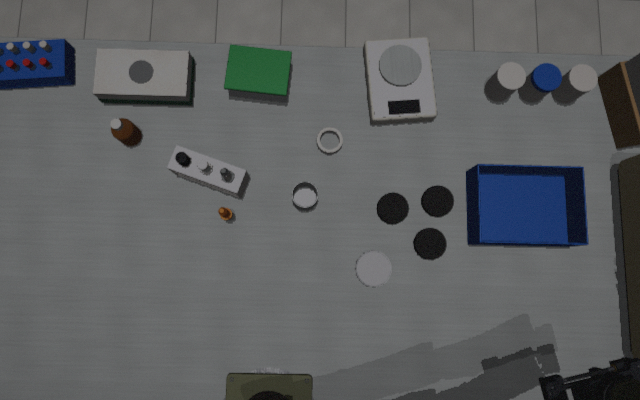

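Scene shows three black pads: top pixels (392,208), (437,201) and (430,243). The one at (392,208) has the largest y (-0.29), so it is farthest left and is the one meant. The grey pen is in the rack's right end well, at top (226,174) and scene (407,183). The orange look-alike at (225,214) stands alone on the bench. I'll confirm with an enlarged crop.

```bash
python3 - <<'E'
from h import *
t=cv2.imread('pics/top0.png');s=cv2.imread('pics/scene0.png')
a=cv2.resize(t[140:230,155:255],None,fx=4,fy=4,interpolation=cv2.INTER_CUBIC)
b=cv2.resize(s[155:245,365:475],None,fx=3.6,fy=4,interpolation=cv2.INTER_CUBIC)
c=cv2.resize(t[170:280,285:465],(796,230*1),interpolation=cv2.INTER_CUBIC)
ab=np.hstack([a,b])[:,:796]
im=np.vstack([ab,cv2.resize(t[175:225,285:465],(ab.shape[1],221))]);im=cv2.convertScaleAbs(im,alpha=1.6)
cv2.imwrite('pics/crop1.png',im);print(im.shape)
# pads, by threshold
for c,box in [('top',(360,470,180,270)),('scene',(140,265,260,355))]:
    g=cv2.cvtColor(t if c=='top' else s,cv2.COLOR_BGR2GRAY)
    m=np.zeros_like(g);u0,u1,v0,v1=box;m[v0:v1,u0:u1]=(g[v0:v1,u0:u1]<48)*255
    n,_,st,ce=cv2.connectedComponentsWithStats(m)
    for i in range(1,n):
        if st[i,4]>200: print(c,st[i],ce[i].round(1),ray(c,*ce[i],.015 if c=='top' else .012).round(4))
for c in ['top','scene']:
    cams.snapshot(c)
    for l in ['beaker_in','pen_grip','rack']:
        for d in finder.regions_of(c,l)[:2]:
            m=d['mask'];v,u=np.nonzero(m)
            (cc,wh,ang)=cv2.minAreaRect(np.c_[u,v].astype(np.float32))
            print(c,l,round(d['score'],2),m.sum(),u.min(),u.max(),v.min(),v.max(),np.round(cc,1),np.round(wh,1),round(ang,1))
E
```

```text
(581, 796, 3)
top [421 186  32  31 780] [436.8 200.9] [ 0.5353 -0.4088  0.015 ]
top [377 193  32  31 768] [392.  208.1] [ 0.514  -0.2947  0.015 ]
top [413 228  33  32 801] [429.3 243.4] [ 0.4269 -0.3882  0.015 ]
scene [ 150  271   41   34 1093] [169.9 287.4] [ 0.4272 -0.3941  0.012 ]
scene [ 215  274   40   35 1109] [234.5 291.1] [ 0.5148 -0.3003  0.012 ]
scene [ 161  308   46   40 1423] [183.2 327.5] [ 0.5358 -0.4151  0.012 ]
top beaker_in 0.72 657 292 318 181 211 [305. 196.] [30. 26.] 90.0
top pen_grip 0.58 136 219 232 208 219 [225.5 213.5] [11. 13.] 90.0
top pen_grip 0.45 137 220 232 169 182 [225.8 175.3] [14.1 10.6] 45.0
top rack 0.55 1812 167 249 146 198 [208.4 171.9] [81.2 29.1] 20.0
top rack 0.17 764 377 408 193 224 [392.3 209.3] [30.4 29.7] 45.0
scene beaker_in 0.57 1265 315 347 219 262 [331.  240.5] [43. 32.] 90.0
scene pen_grip 0.86 343 400 413 169 213 [406.2 191. ] [12.2 44.3] 2.9
scene rack 0.56 3228 383 469 181 238 [426.  207.5] [45.6 90.8] 77.1
```

View pics/crop1.png

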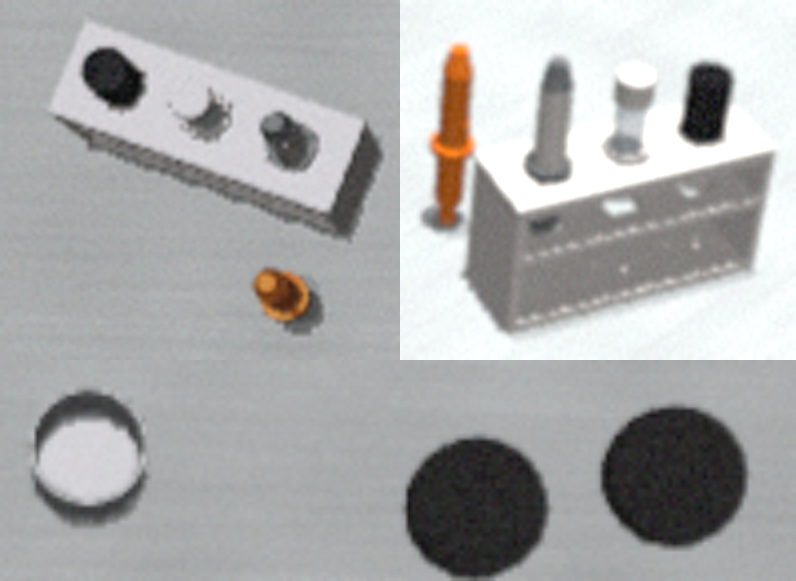

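Crop confirms: the grey pen is in the rack's right well, tip at top (223,170) and collar near (228,176). The orange look-alike is outside the rack. The beaker rim centre is at about (305,195) and the chosen pad at (392,208).

```bash
python3 - <<'E'
from h import *
C=[ray('top',155+a/4,140+b/4,.085) for a,b in [(85,20),(50,110),(368,118),(333,210)]]
C=np.array(C);print(C.round(3));c=C.mean(0);print('rack c',c.round(4))
print('w',np.linalg.norm(C[0]-C[1]),np.linalg.norm(C[2]-C[3]),'l',np.linalg.norm(C[0]-C[2]),np.linalg.norm(C[1]-C[3]))
d=(C[0]+C[1]-C[2]-C[3])[:2];d/=np.linalg.norm(d);print('row dir',d,np.degrees(np.arctan2(d[1],d[0])),'pen well',c[:2]-.055*d)
print('tip top',ray('top',223,170.25,.155),'collar',ray('top',228,176.2,.09))
print('tip scene',ray('scene',408.6,169.2,.155),'collar',ray('scene',406,198.5,.085))
for p in [ (305.4,194.9)]: print('beaker',ray('top',*p,.07))
print('beaker scene rim',ray('scene',331.3,229,.07), 'mask box->',pix('scene',[.54,-.075,.07]),pix('scene',[.54,-.075,0]),pix('top',[.54,-.075,.07]),pix('top',[.54,-.075,.004]))
s=status.get_state();from scipy.spatial.transform import Rotation as R
print(R.from_quat(s['eef_rot']).as_matrix().round(3),r.grip_depth,s['clock'])
E
```

```text
[[0.645 0.239 0.085]
 [0.589 0.257 0.085]
 [0.589 0.067 0.085]
 [0.533 0.085 0.085]]
rack c [0.589  0.1619 0.085 ]
w 0.058495463562005634 0.059358874905764865 l 0.1813868176842176 0.18046007963341354
row dir [0.30994604 0.95075415] 71.94402121406974 pen well [0.57193306 0.10963006]
tip top [0.57119815 0.11192805 0.155     ] collar [0.57063063 0.11053358 0.09      ]
tip scene [0.56552985 0.11235459 0.155     ] collar [0.57258789 0.1070398  0.085     ]
beaker [ 0.53336867 -0.07485415  0.07      ]
beaker scene rim [ 0.53878571 -0.07900014  0.07      ] mask box-> [333.16208822 228.53584343] [332.8717093  253.99114869] [305.52755895 192.19710302] [305.4619896  196.46984538]
[[ 0.971  0.238  0.   ]
 [ 0.238 -0.971 -0.   ]
 [-0.     0.    -1.   ]] 0.1473 0.9
```

```bash
cat >> h.py <<'E'
from scipy.spatial.transform import Rotation as Ro
def plan(target,yaw,n,pos=None,R0=None):
    """tool-frame steps to TCP target with tool y at world angle yaw (deg), tool down: n equal rows, turn after each row's shift"""
    s=status.get_state();p=np.array(s['tool_pos']) if pos is None else np.array(pos);R=Ro.from_quat(s['eef_rot']) if R0 is None else R0
    a=np.radians(yaw);y=np.array([np.cos(a),np.sin(a),0]);z=np.array([0,0,-1.]);T=Ro.from_matrix(np.c_[np.cross(y,z),y,z])
    rv=(R.inv()*T).as_rotvec()/n;d=(np.array(target)-p)/n
    for i in range(n):
        print((R.inv().apply(d)).round(4),np.degrees(rv).round(2)); R=R*Ro.from_rotvec(rv)
    return np.array(target),T
E
python3 - <<'E'
from h import *
p,T=plan([.45,-.25,.41],-47,8)
plan([.571,.1095,.41],-18.05,8,p,T)
E
```

```text
[ 0.0472 -0.0344 -0.0007] [ 0.    0.   -3.66]
[ 0.0493 -0.0313 -0.0007] [ 0.    0.   -3.66]
[ 0.0512 -0.0281 -0.0007] [ 0.    0.   -3.66]
[ 0.0529 -0.0248 -0.0007] [ 0.    0.   -3.66]
[ 0.0544 -0.0214 -0.0007] [ 0.    0.   -3.66]
[ 0.0556 -0.0179 -0.0007] [ 0.    0.   -3.66]
[ 0.0567 -0.0143 -0.0007] [ 0.    0.   -3.66]
[ 0.0575 -0.0106 -0.0007] [ 0.    0.   -3.66]
[ 0.0417 -0.0225  0.    ] [ 0.    0.   -3.62]
[ 0.043  -0.0199  0.    ] [ 0.    0.   -3.62]
[ 0.0442 -0.0171  0.    ] [ 0.    0.   -3.62]
[ 0.0452 -0.0143  0.    ] [ 0.    0.   -3.62]
[ 0.046  -0.0114  0.    ] [ 0.    0.   -3.62]
[ 0.0466 -0.0085  0.    ] [ 0.    0.   -3.62]
[ 0.0471 -0.0055  0.    ] [ 0.    0.   -3.62]
[ 0.0473 -0.0025  0.    ] [ 0.    0.   -3.62]
```

Call:
{"name": "play_rows", "arguments": {"rows": [[55,0.047,-0.034,0,0,0,-3.7],[55,0.049,-0.031,0,0,0,-3.7],[55,0.051,-0.028,0,0,0,-3.7],[55,0.053,-0.025,0,0,0,-3.7],[55,0.054,-0.021,0,0,0,-3.7],[55,0.056,-0.018,0,0,0,-3.7],[55,0.057,-0.014,0,0,0,-3.7],[55,0.057,-0.011,0,0,0,-3.7]], "grip_force": 40}}

```text
clock: 1.9
tool_pos: [0.4497, -0.2488, 0.405]
eef_rot: [0.929, 0.37, 0.0, 0.0]
contact_force: [0.7, 0.2, -0.2]
opening: 0.549
finger_force: 0.0
```

Call:
{"name": "play_rows", "arguments": {"rows": [[55,0.042,-0.022,0,0,0,-3.6],[55,0.043,-0.02,0,0,0,-3.6],[55,0.044,-0.017,0,0,0,-3.6],[55,0.045,-0.014,0,0,0,-3.6],[55,0.046,-0.011,0,0,0,-3.6],[55,0.047,-0.009,0,0,0,-3.6],[55,0.047,-0.006,0,0,0,-3.6],[55,0.047,-0.003,0,0,0,-3.6]]}}

```text
clock: 2.9
tool_pos: [0.5678, 0.1108, 0.4048]
eef_rot: [0.808, 0.59, 0.0, 0.0]
contact_force: [0.8, -0.6, -0.7]
opening: 0.549
finger_force: 0.0
```

```bash
python3 - <<'E'
from h import *
s=status.get_state();print(s['clock'],s['tool_pos'],s['contact_force'],s['opening'],s['q'].round(2))
plan([.571,.1095,.38],-18.05,1)
E
```

```text
2.9 [0.56778143 0.11084519 0.40484705] [ 0.82926818 -0.58320885 -0.71252365] 0.5492879758697329 [-0.03  0.65 -0.41  1.7   0.32  0.86 -0.89]
[-0.0003  0.0035  0.0248] [0.03 0.   0.3 ]
```

Call:
{"name": "play_rows", "arguments": {"rows": [[55,0,0.0035,0.02,0,0,0.3],[55,0,0,0.03,0,0,0],[55,0,0,0.03,0,0,0],[55,0,0,0.02,0,0,0]]}}

```text
clock: 3.4
tool_pos: [0.5705, 0.1082, 0.3034]
eef_rot: [0.81, 0.587, -0.001, -0.0]
contact_force: [0.2, 0.2, -0.0]
opening: 0.551
finger_force: 0.0
```

```bash
python3 - <<'E'
from h import *
s=status.get_state();print(s['tool_pos'],s['contact_force'])
g=s['tool_pos']-[0,0,.147]
ims=[]
for c in ['scene','top']:
    im=cams.snapshot(c)[...,::-1];u,v=pix(c,g).astype(int);print(c,u,v)
    ims.append(cv2.resize(im[v-50:v+50,u-65:u+65],(520,400),interpolation=cv2.INTER_CUBIC)[:, 60:460])
cv2.imwrite('pics/pre.png',cv2.convertScaleAbs(np.hstack(ims),alpha=1.4))
E
```

```text
[0.5704896  0.10815995 0.3033878 ] [ 0.1673151   0.23229672 -0.02143708]
scene 409 170
top 224 170
```

View pics/pre.png

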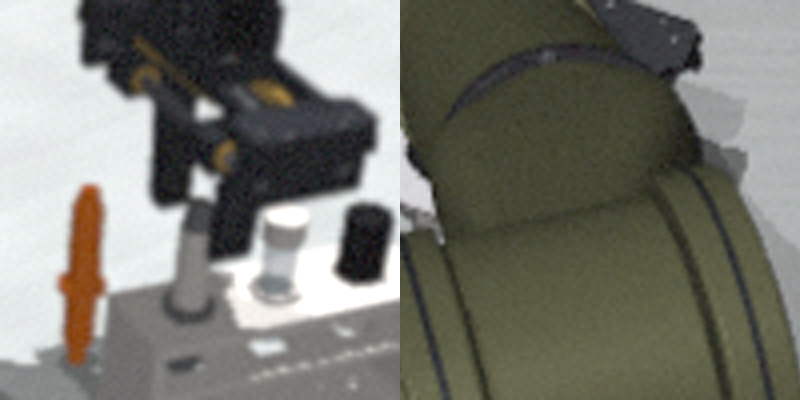

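The fingers straddle the pen at crop (200,215), with the gripper body above the neighbouring tubes. Next I descend, close and lift.

Call:
{"name": "play_rows", "arguments": {"rows": [[55,0,0,0.012,0,0,0],[55,0,0,0.011,0,0,0],[15,0,0,0,0,0,0],[15,0,0,0,0,0,0],[15,0,0,0,0,0,0],[15,0,0,0,0,0,0]], "grip_force": 40}}

```text
clock: 4.25
tool_pos: [0.5707, 0.1083, 0.2819]
eef_rot: [0.81, 0.587, 0.0, 0.0]
contact_force: [-0.9, 0.3, 0.7]
opening: 0.22
finger_force: 39.3
```

Call:
{"name": "play_rows", "arguments": {"rows": [[0,0,0,-0.01,0,0,0],[0,0,0,-0.02,0,0,0],[0,0,0,-0.03,0,0,0],[0,0,0,-0.03,0,0,0],[0,0,0,-0.02,0,0,0],[0,0,0,0,0,0,0]]}}

```text
clock: 5.0
tool_pos: [0.5711, 0.1085, 0.3937]
eef_rot: [0.81, 0.587, 0.002, 0.001]
contact_force: [-0.2, 0.5, -0.7]
opening: 0.215
finger_force: 39.3
```

```bash
python3 - <<'E'
from h import *
s=status.get_state();print(s['clock'],s['tool_pos'],s['contact_force'],s['opening'],s['finger_force'])
g=s['tool_pos']-[0,0,.147]
im=cams.snapshot('scene')[...,::-1];u,v=pix('scene',g).astype(int);print(u,v,pix('scene',g-[0,0,.1]))
cv2.imwrite('pics/lift.png',cv2.convertScaleAbs(cv2.resize(im[v-50:v+100,u-75:u+75],(600,600),interpolation=cv2.INTER_CUBIC),alpha=1.4))
plan([.514,-.297,.40],-47,8)
E
```

```text
5.0 [0.57110619 0.10849108 0.39368774] [-0.16548121  0.45965445 -0.700822  ] 0.21493182090072033 39.32664444808324
414 131 [408.8899892  174.16560527]
[-0.0503  0.0091 -0.001 ] [ 0.01 -0.01  3.6 ]
[-0.0497  0.0122 -0.001 ] [ 0.01 -0.01  3.6 ]
[-0.0488  0.0153 -0.001 ] [ 0.01 -0.01  3.6 ]
[-0.0477  0.0183 -0.001 ] [ 0.01 -0.01  3.6 ]
[-0.0465  0.0213 -0.001 ] [ 0.01 -0.01  3.6 ]
[-0.0451  0.0242 -0.001 ] [ 0.01 -0.01  3.6 ]
[-0.0435  0.027  -0.001 ] [ 0.01 -0.01  3.6 ]
[-0.0417  0.0297 -0.001 ] [ 0.01 -0.01  3.6 ]
```

View pics/lift.png

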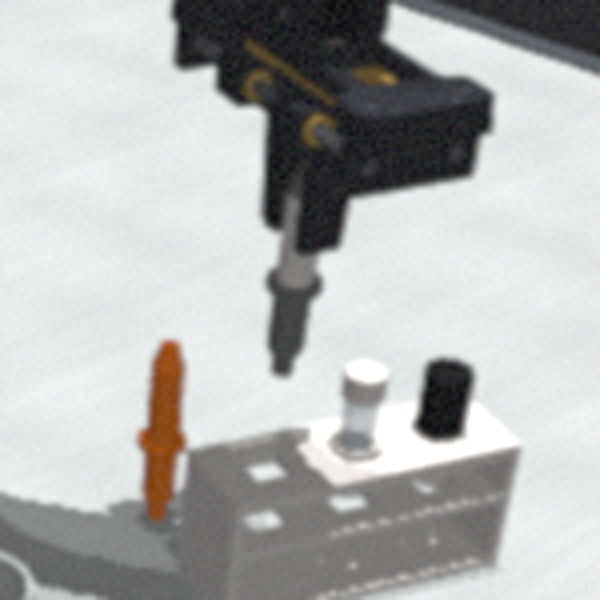

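The pen hangs straight in the fingers (collar at crop (295,280), tip at (280,370)) and is clear of the rack. Next I move over the pad.

Call:
{"name": "play_rows", "arguments": {"rows": [[0,-0.05,0.009,0,0,0,3.6],[0,-0.05,0.012,0,0,0,3.6],[0,-0.049,0.015,0,0,0,3.6],[0,-0.048,0.018,0,0,0,3.6],[0,-0.046,0.021,0,0,0,3.6],[0,-0.045,0.024,0,0,0,3.6],[0,-0.043,0.027,0,0,0,3.6],[0,-0.042,0.03,0,0,0,3.6]]}}

```text
clock: 6.05
tool_pos: [0.5126, -0.2977, 0.3905]
eef_rot: [0.931, 0.366, -0.001, -0.001]
contact_force: [-0.0, -0.1, -0.8]
opening: 0.218
finger_force: 39.3
```

Call:
{"name": "play_rows", "arguments": {"rows": [[0,0,0,0.03,0,0,0],[0,0,0,0.03,0,0,0],[0,0,0,0.02,0,0,0],[0,0,0,0,0,0,0],[0,0,0,0,0,0,0]]}}

```text
clock: 6.68
tool_pos: [0.5135, -0.2963, 0.3119]
eef_rot: [0.93, 0.367, 0.0, 0.0]
contact_force: [-0.2, 0.6, -1.3]
opening: 0.219
finger_force: 39.3
```

```bash
python3 - <<'E'
from h import *
s=status.get_state();print(s['clock'],s['tool_pos'],s['contact_force'],s['opening'],s['finger_force'])
im=cams.snapshot('scene')[...,::-1];g=s['tool_pos']-[0,0,.249];u,v=pix('scene',g).astype(int);print(u,v,pix('scene',[*g[:2],.02]))
cv2.imwrite('pics/pad.png',cv2.convertScaleAbs(cv2.resize(im[v-75:v+75,u-75:u+75],(600,600),interpolation=cv2.INTER_CUBIC),alpha=1.5))
plan([.514,-.297,s['tool_pos'][2]],-47,1)
E
```

```text
6.675 [ 0.51350716 -0.29629326  0.3119096 ] [-0.17050324  0.5890605  -1.31489162] 0.21940545618206642 39.330832680980166
232 270 [235.56200185 286.77045442]
[-0.0002  0.0007  0.0005] [ 0.06 -0.02  0.05]
```

View pics/pad.png

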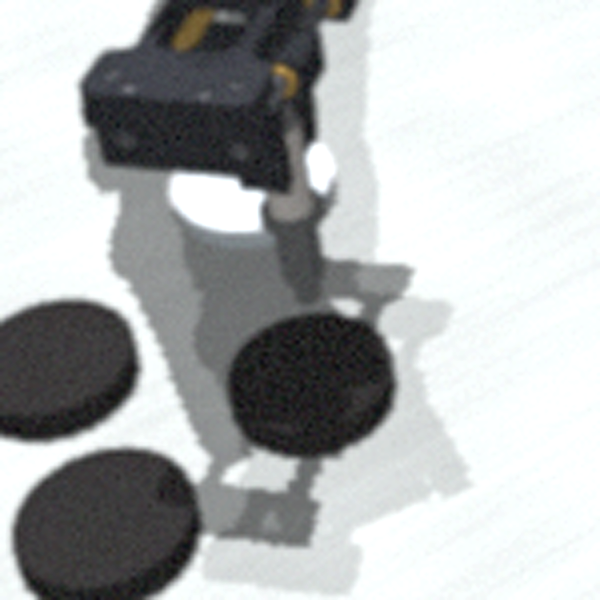

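The pen is above the chosen pad (disc at crop (312,380)). Next I press.

Call:
{"name": "play_rows", "arguments": {"rows": [[0,0,0,0.02,0,0,0],[0,0,0,0.015,0,0,0],[0,0,0,0.008,0,0,0],[0,0,0,0.004,0,0,0],[0,0,0,0.003,0,0,0],[0,0,0,0.002,0,0,0]]}}

```text
clock: 7.48
tool_pos: [0.5134, -0.2962, 0.2601]
eef_rot: [0.93, 0.367, 0.0, 0.0]
contact_force: [-1.1, 1.0, 4.6]
opening: 0.217
finger_force: 39.5
```

Force near 5 N means the plunger is moving. I keep pressing until it rises sharply.

Call:
{"name": "play_rows", "arguments": {"rows": [[0,0,0,0.001,0,0,0],[0,0,0,0.001,0,0,0],[0,0,0,0.001,0,0,0],[0,0,0,0,0,0,0]]}}

```text
clock: 7.98
tool_pos: [0.5138, -0.2962, 0.2581]
eef_rot: [0.93, 0.367, 0.001, 0.001]
contact_force: [-1.8, 1.8, 13.5]
opening: 0.214
finger_force: 39.8
```

Call:
{"name": "play_rows", "arguments": {"rows": [[0,0,0,0.001,0,0,0],[0,0,0,0,0,0,0],[0,0,0,0,0,0,0]]}}

```text
clock: 8.35
tool_pos: [0.5141, -0.2962, 0.258]
eef_rot: [0.93, 0.367, 0.001, 0.001]
contact_force: [-3.2, 2.5, 18.8]
opening: 0.214
finger_force: 40.0
```

The stop is hard at z=0.258 (19 N), so the plunger is home. I lift to look and plan the move to the beaker.

Call:
{"name": "play_rows", "arguments": {"rows": [[0,0,0,-0.01,0,0,0],[0,0,0,-0.03,0,0,0],[0,0,0,-0.03,0,0,0],[0,0,0,-0.03,0,0,0],[0,0,0,-0.02,0,0,0],[0,0,0,0,0,0,0]]}}

```text
clock: 9.1
tool_pos: [0.5138, -0.2968, 0.3768]
eef_rot: [0.93, 0.367, 0.001, 0.001]
contact_force: [-0.6, -0.1, -1.8]
opening: 0.209
finger_force: 39.4
```

```bash
python3 - <<'E'
from h import *
s=status.get_state();print(s['clock'],s['tool_pos'],s['contact_force'],s['opening'],s['finger_force'])
im=cams.snapshot('scene')[...,::-1];g=s['tool_pos']-[0,0,.2];u,v=pix('scene',g).astype(int)
for h in (.09,.1,.15): print(u,v,pix('scene',s['tool_pos']-[0,0,.1473+h]))
cv2.imwrite('pics/armed.png',cv2.convertScaleAbs(cv2.resize(im[v-50:v+50,u-50:u+50],(600,600),interpolation=cv2.INTER_CUBIC),alpha=1.5))
plan([.536,-.0765,.385],-47,5)
E
```

```text
9.1 [ 0.5137696  -0.29676086  0.3768234 ] [-0.62414137 -0.08561877 -1.77406548] 0.20921722231985637 39.35201577452972
224 222 [227.62516081 238.93636871]
224 222 [228.32787585 243.26804088]
224 222 [231.69622198 264.03118152]
[ 0.0333 -0.0291 -0.0019] [ 0.01 -0.    0.  ]
[ 0.0333 -0.0291 -0.0019] [ 0.01 -0.    0.  ]
[ 0.0333 -0.0291 -0.0019] [ 0.01 -0.    0.  ]
[ 0.0333 -0.0291 -0.0019] [ 0.01 -0.    0.  ]
[ 0.0333 -0.0291 -0.0019] [ 0.01 -0.    0.  ]
```

View pics/armed.png

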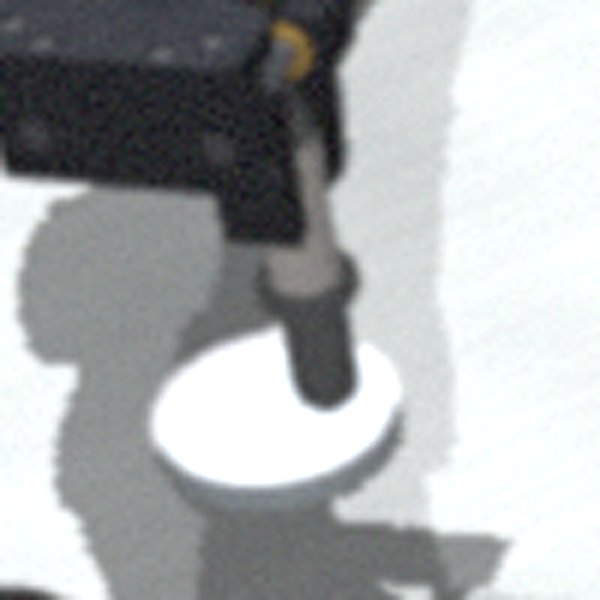

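The plunger is in: only a short stub shows at crop (328,405), and the tip is about 91 mm below the grasp. Next is the beaker.

Call:
{"name": "play_rows", "arguments": {"rows": [[0,0.033,-0.029,-0.002,0,0,0],[0,0.033,-0.029,-0.002,0,0,0],[0,0.033,-0.029,-0.002,0,0,0],[0,0.033,-0.029,-0.002,0,0,0],[0,0.033,-0.029,-0.002,0,0,0],[0,0,0,0.02,0,0,0],[0,0,0,0.02,0,0,0],[0,0,0,0,0,0,0]]}}

```text
clock: 10.15
tool_pos: [0.534, -0.0777, 0.3434]
eef_rot: [0.93, 0.367, -0.002, -0.001]
contact_force: [0.6, -0.1, -0.0]
opening: 0.214
finger_force: 39.3
```

```bash
python3 - <<'E'
from h import *
s=status.get_state();print(s['clock'],s['tool_pos'],s['contact_force'],s['opening'],s['finger_force'])
im=cams.snapshot('scene')[...,::-1];g=s['tool_pos']-[0,0,.26];u,v=pix('scene',g).astype(int);print(u,v)
cv2.imwrite('pics/bk.png',cv2.convertScaleAbs(cv2.resize(im[v-60:v+60,u-60:u+60],(600,600),interpolation=cv2.INTER_CUBIC),alpha=1.5))
plan([.536,-.0765,s['tool_pos'][2]],-47,1)
E
```

```text
10.15 [ 0.53402799 -0.07768218  0.34337929] [ 0.55192114 -0.08452127 -0.00520905] 0.2140207521877436 39.34149145974516
330 222
[0.002  0.     0.0011] [-0.12  0.12  0.04]
```

View pics/bk.png

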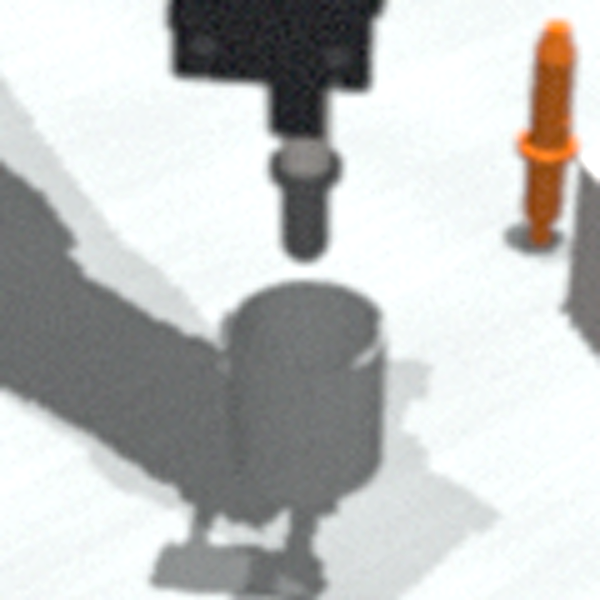

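The pen tip (crop 305,255) is centred over the beaker mouth (307,325). I lower it to just off the floor.

Call:
{"name": "play_rows", "arguments": {"rows": [[0,0.002,0,0.02,0,0,0],[0,0,0,0.025,0,0,0],[0,0,0,0.025,0,0,0],[0,0,0,0.018,0,0,0],[0,0,0,0.008,0,0,0],[0,0,0,0,0,0,0]]}}

```text
clock: 10.95
tool_pos: [0.5366, -0.0765, 0.2498]
eef_rot: [0.93, 0.367, -0.0, 0.0]
contact_force: [0.5, 0.3, -0.8]
opening: 0.218
finger_force: 39.3
```

Call:
{"name": "play_rows", "arguments": {"rows": [[0,0,0,0.005,0,0,0],[0,0,0,0,0,0,0],[30,0,0,0,0,0,0],[40,0,0,0,0,0,0],[60,0,0,0,0,0,0],[80,0,0,0,0,0,0],[100,0,0,0,0,0,0],[100,0,0,0,0,0,0]]}}

```text
clock: 11.95
tool_pos: [0.5364, -0.0763, 0.2447]
eef_rot: [0.93, 0.367, -0.0, 0.0]
contact_force: [-0.8, -0.3, -1.2]
opening: 0.831
finger_force: 0.0
```

```bash
python3 - <<'E'
from h import *
s=status.get_state();print(s['clock'],s['tool_pos'],s['contact_force'],s['opening'],s['finger_force'])
im=cams.snapshot('scene')[...,::-1];u,v=331,222
cv2.imwrite('pics/rel.png',cv2.convertScaleAbs(cv2.resize(im[v-60:v+60,u-60:u+60],(600,600),interpolation=cv2.INTER_CUBIC),alpha=1.5))
E
```

```text
11.95 [ 0.53642557 -0.07634293  0.24471734] [-0.82129798 -0.30185599 -1.18848626] 0.8313660703523121 0.0
```

View pics/rel.png

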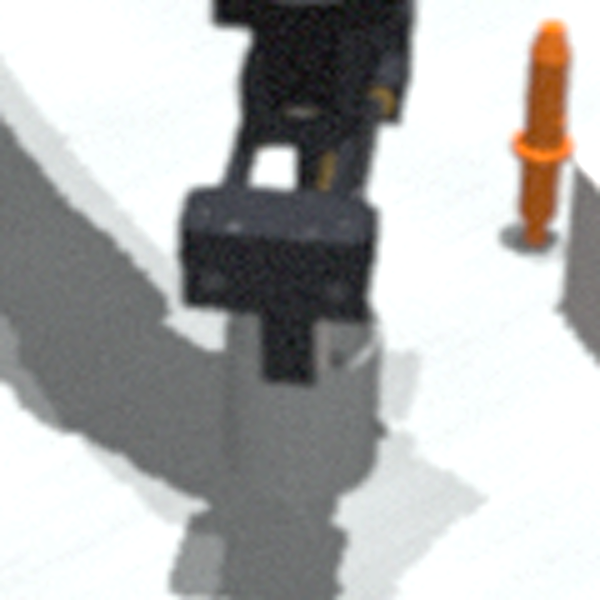

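The near finger hides the pen and the beaker stands. I let the fingers finish opening, then raise slowly.

Call:
{"name": "play_rows", "arguments": {"rows": [[100,0,0,0,0,0,0],[100,0,0,0,0,0,0],[100,0,0,0,0,0,0],[100,0,0,0,0,0,0],[100,0,0,-0.005,0,0,0],[100,0,0,-0.01,0,0,0],[100,0,0,-0.01,0,0,0],[100,0,0,-0.015,0,0,0]]}}

```text
clock: 13.0
tool_pos: [0.5364, -0.0764, 0.2856]
eef_rot: [0.93, 0.367, -0.0, 0.0]
contact_force: [-0.2, -0.3, -0.3]
opening: 1.0
finger_force: 0.0
```

Call:
{"name": "play_rows", "arguments": {"rows": [[100,0,0,-0.02,0,0,0],[100,0,0,-0.03,0,0,0],[100,0,0,-0.03,0,0,0],[100,0,0,-0.03,0,0,0],[100,0,0,-0.03,0,0,0],[100,-0.03,0,0,0,0,0],[100,-0.04,0,0,0,0,0],[100,-0.04,0,0,0,0,0]]}}

```text
clock: 14.0
tool_pos: [0.4549, -0.152, 0.4257]
eef_rot: [0.93, 0.367, 0.0, 0.0]
contact_force: [-0.8, -1.2, 0.7]
opening: 1.0
finger_force: 0.0
```

```bash
python3 - <<'E'
from h import *
s=status.get_state();print(s['clock'],s['tool_pos'],s['contact_force'],s['opening'])
a=cams.snapshot('scene')[...,::-1];b=cams.snapshot('top')[...,::-1]
for d in finder.spot_in('scene','pen_grip'): print(d['score'],world('scene',d['at']))
f=lambda i,u,v:cv2.resize(i[v-50:v+50,u-50:u+50],(400,400),interpolation=cv2.INTER_CUBIC)
cv2.imwrite('pics/end.png',cv2.convertScaleAbs(np.hstack([f(a,331,222),f(b,305,195)]),alpha=1.5))
E
```

```text
14.0 [ 0.45492761 -0.15202301  0.42569623] [-0.77467831 -1.2103584   0.71208644] 0.9996542139127953
0.66 [0.48973655 0.10825206 0.0652807 ]
0.64 [ 0.54357349 -0.07778528  0.08152226]
```

View pics/end.png

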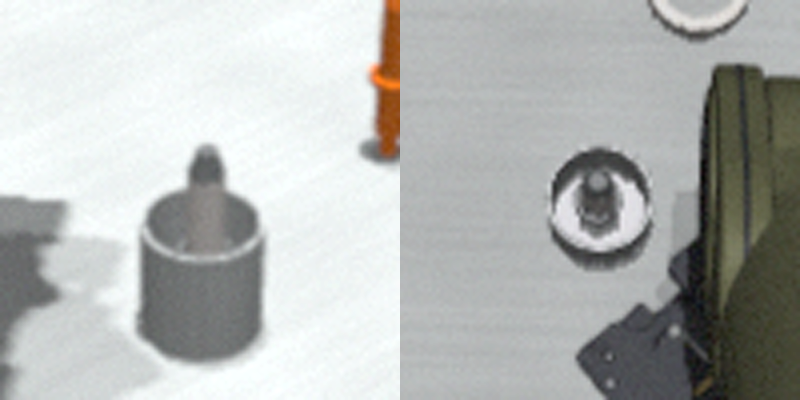

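The pen stands in the beaker, nose up at crop (207,155). The beaker is upright and the gripper is clear, so I hand in.

Call:
{"name": "play_rows", "arguments": {"rows": [[100,0,0,0,0,0,0],[100,0,0,0,0,0,0]]}}

```text
clock: 14.4
tool_pos: [0.4569, -0.1504, 0.425]
eef_rot: [0.93, 0.368, 0.001, 0.0]
contact_force: [-0.1, -0.0, -0.0]
opening: 1.0
finger_force: 0.0
```

```bash
python3 -c "
from plant import r
print(r.finish_job())"
```

```text
the job is handed in; nothing more can be done
None
```

I pressed the pen on the left-most pad until it hit a hard stop, then stood it plunger-down in the upright beaker, let go and handed the job in at 14.4 s; no verdict came back.

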